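Hang the drilled marble corner piece level on the drying stand

TASK

Lift the marble corner piece with the row of holes out of the wooden rack and hang it on the drying stand's peg by the one hole that lets it hang level, leg down, slid fully home until its back rests against the collar at the peg's root. The marble chips easily, so handle it gently against the stand: feel for the peg, do not force it. Leave the undrilled piece in the rack and everything else where it is.

Things in the scene. Friction and masses are not known exactly. Their poses are not given: they have to be found in the camera images.
- tablet_center (a point): Centre of the upper bar of the drilled L-shaped white marble piece (solid, even density, 0.36 kg, 10 mm thick along its x). Bar: 170 mm along its y, 45 mm high (z). Five round 14 mm holes pass through along x, all at z = +6.5 mm of this point (16 mm below the top edge), at y = -47, -23, +1, +25, +49 mm. Stands upright in one slot of the rack, its y along the rack's y.
- tablet_leg (a point): Centre of the same drilled piece's leg, which runs down from the bar's +y end: 50 mm wide (y = +35 to +85 mm of the bar's centre), 110 mm long (z = -22.5 to -132.5 mm), 10 mm thick. On the peg the piece hangs leg down, with its y the same way as the stand's y.
- blank_center (a point): Centre of the bar of an L-shaped marble piece of the same outline but without holes, in the rack's other slot. To be left alone.
- rack: Fixed wooden rack, 160 x 200 mm, origin under its centre. Slots 14 mm wide along its y at x = -43 and +43 mm: a leg slot at +y (floor 12 mm, walls 40 mm high) and a tall fork at -y under the bar's free end (tips 136 mm high). A piece lifted 45 mm straight up is clear; in the rack its top edge is 167 mm above the table.
- stand: Fixed steel stand: foot 150 x 130 x 18 mm, post 22 x 20 mm and 236 mm high, origin on the table under the post. A 28 mm wide, 34 mm high carriage clamped to the post carries a level round steel peg, 10 mm thick, that points to the stand's -x; at its root a collar 22 mm across. It does not yield.
- peg_mark (a point): Nominal peg root: centre of the collar's front face, 32 mm before the post's axis, 205 mm above the table, axes as the stand's. The peg's rounded tip is 48 mm from it along -x. The carriage is set by hand: the real peg lies up to 12 mm higher or lower and up to 8 mm to either side (y) of this point, which does not show it; find it by feel (or sight).
- bottle: Amber bottle, 56 mm across, 130 mm high, origin under its centre; bystander.
- paint_cup: Grey plastic paint cup, 60 mm across, 50 mm high, origin under its centre; bystander.
- grinder: Small blue rotary hand tool lying on the table, 180 mm long and 38 mm high, origin under its middle, long axis x; bystander.

How it is judged (in metres and radians):
On the way, in this order (a step that is already met when the one before it is completed fails the run):
1. the drilled piece is lifted clear of the rack (distance of tablet_center from where it was at the start of the episode above 0.045 m and contact force between tablet and rack below 0.05 N), for 0.1 s.
2. the piece is threaded on the peg by the right hole (x of tablet_center in the frame of peg_mark between -0.025 and 0 m and y of tablet_center in the frame of peg_mark between -0.036 and -0.014 m and z of tablet_center in the frame of peg_mark between -0.023 and 0.01 m), for 0.1 s.
At the end, for the whole second after the job is handed in: The drilled piece hangs still from the peg by the hole over its centre of mass, its top edge level within about 6 degrees, its back within 6 mm of the collar at the peg's root, and is released (x of tablet_center in the frame of peg_mark between -0.011 and -0.001 m and y of tablet_center in the frame of peg_mark between -0.038 and -0.012 m and z of tablet_center in the frame of peg_mark between -0.025 and 0.01 m and angle between tablet's own z axis and vertical below 0.11 rad and contact force between tablet and stand above 1 N and contact force between tablet and the fingers below 0.05 N and linear speed of tablet below 0.02 m/s and angular speed of tablet below 0.15 rad/s); the robot touches nothing.
It fails at once if the marble is pressed against the stand with more than 15 N (contact force between tablet and stand above 15 N).
It fails at once if the undrilled piece is shifted by more than 12 mm (distance of blank_center from where it was at the start of the episode above 0.012 m).
It fails at once if the bottle is shifted by more than 15 mm (distance of bottle from where it was at the start of the episode above 0.015 m).
It fails at once if the paint cup is shifted by more than 15 mm (distance of paint_cup from where it was at the start of the episode above 0.015 m).
It fails at once if the rotary tool is shifted by more than 15 mm (distance of grinder from where it was at the start of the episode above 0.015 m).
It also fails if it takes over 61 s, if anything falls off the work surface, if the arm or the gripper's body presses on something with over 40 N, if the wrist force passes 120 N, or if a joint passes its speed limit or range.

ROBOT

A 6-joint arm with a two-finger parallel gripper is mounted at the origin on the work surface. World frame = base frame: x ahead of the robot, y to its left, z up, the work surface at z = 0. Lengths are in m, angles in degrees, forces in N, time in s.
With the tool pointing down it reaches from about 0.25 to 0.725 m from the base axis. Payload 9.7 kg.
Tool frame: the origin (TCP) lies between the finger pads; the fingertips stand 11 mm ahead of it and the grasp point (between the pads) lies 8 mm behind it; z points along the fingers, x is the direction in which the jaws open and shut, and the axes are right-handed (so a half turn about z gives the same grasp; the last joint's range is limited). The gripper opens to 85 mm and grips with 20 to 120 N. Pads are 22 mm wide; open, the fingers measure 114 mm over their backs; the gripper's body (76 mm by 85 mm) begins 54 mm behind the grasp point. The pads swing forward as they close: fully open they stand 13 mm farther back than shut.
Start: joints at [65.489, 4.979, 10.078, 95.1, 0, 90], TCP at [0.228, 0.5, 0.242] pointing down, gripper open.
Joint ranges: [-179.16, 179.16], [-48.56, 103.87], [-65.8, 70.77], [-126.05, 130.52], [-82.76, 87.17], [-180, 180]. Speed limits (degrees/s): [127.2, 127.2, 147.25, 180, 180, 180].

INTERFACE

Orientations are given as [roll, pitch, yaw] about the fixed x, y, z axes, in that order (R = Rz(yaw) Ry(pitch) Rx(roll)).
In Python, from workcell import get_obs, camera, job_done, spotter gives the robot as it stands.
- The arm moves only by the tool play_rows, never from a script. Its argument "rows" is a list of rows, each a list of 3 entries, a list of its own where there are three numbers: the closure, from 0 (fully open) to 1 (shut), then the shift along the tool's x, y, z in cm, then the turn, a rotation vector about the tool's x, y, z in degrees. In form: [[claw, [x, y, z], [wx, wy, wz]], ...]. A call has 1 to 12 rows; each row shifts and turns the pose as measured when the row begins, along the tool's axes as they then stand; what a row does not reach is not made up. A row lasts 1/10 s, in which the tool goes at most 50 mm and 8.59 degrees, less where a joint would pass 70% of its speed; a pose out of reach is approached as far as the arm can. A call is refused whole if a number of a shift passes 5 or a number of a turn 8.59, either way. A call with a gripper value outside its range is refused whole. The fingers move at their own pace and stop on an object; "newtons" is the grip in N (left out, the last holds). Time passes only in rows, so rows that do not move let the fingers close. It gives the time, the measured TCP pose, the force and the opening at its end, in the units of the state.
- get_obs(): the state, without advancing time (a new reading comes with each control period).
- camera(name): name is "scene" or "top" or "wrist"; returns a dict with "img" (400x640x3 uint8, red, green, blue), "intrinsics" (3x3 intrinsics, pixels), "xyz" and "orientation" of the camera in the world. Camera axes: x right, y down, z forward; pixel columns grow to the right and rows downward; lengths in m; the calibration is good to about 2 mm. A picture is of the moment at which its call begins. There is no depth.
- job_done(): hands the job in, once; it reports no verdict.
Trained networks look in a picture, given as the dict that the camera call returned (one of the last four; its "shot" number tells which), for a name from the list of things; names that differ only in an ending like _2 or _b are one class to them, and where a whole thing is asked for, a point or a joint stands for the part that bears it (a point fixed in the world has none). Each returns a list of dicts, best first, with "confidence" (0 to 1); they miss things now and then, are a little off and sometimes report something else, mostly with a low value. They report only what shows in the picture. A call takes as long as a camera call.
- spotter.spot_in(picture, thing): "point" ([x, y, z] in m, in world coordinates, good to about 4 mm: the middle of the surface that is visible of it).
- spotter.trace(picture, thing): "pixels" (400x640 bool, what is visible of it).
The state is a dict: "time": time; "q": joint angles; "qd": joint speeds; "joint_efforts": joint torques, N m; "ee_pos": TCP position; "tcp_rot": TCP orientation; "wrist_force": force on the tool from outside, world axes, zero at the start; "torque": the same for the moment, N m; "opening": finger opening in m.
Only numpy, scipy, OpenCV 4.12 (cv2) and the standard library are available. Lean on these libraries where they do the work, as an engineer would, in place of code of your own. Each camera call takes 0.05 s, during which the arm holds its last target.

## Working session

There is one attempt and no reset: what is moved stays moved. The work goes in short steps, Python scripts to look and compute and a tool call to move; the robot and the scene stay as the last step left them, time stands still between calls to the robot, and variables do not carry over. Pictures are saved under pics/ and viewed, and the job is handed in when it is done.

Besides the shell and the picture viewer there is one more tool, called after "Call:" by a JSON object that holds its "fn" and its "kwargs". play_rows: Moves the arm, as the interface text tells. Its arguments: {"type":"object","properties":{"rows":{"type":"array","items":{"type":"array"}},"newtons":{"type":"number"}},"required":["rows"]}

```bash
ls; mkdir -p pics; cat > h.py <<'E'
import numpy as np, cv2
from scipy.spatial.transform import Rotation as R
from workcell import get_obs, camera, job_done, spotter
np.set_printoptions(precision=4,suppress=True)
def save(p,n): cv2.imwrite('pics/'+n,p['img'][:,:,::-1])
E
python3 - <<'E'
from h import *
o=get_obs(); print(o)
for n in ['scene','top','wrist']:
    p=camera(n); save(p,n+'0.png'); print(n,p['shot'],p['xyz'],p['orientation'],np.array(p['intrinsics']).tolist())
    for t in ['tablet_center','tablet_leg','blank_center','rack','stand','peg_mark','bottle','paint_cup','grinder']:
        try: print(t,[(np.round(d['point'],4),round(d['confidence'],2)) for d in spotter.spot_in(p,t)][:3])
        except Exception as e: print(t,e)
E
```

```text
pics
{'time': 0.0, 'q': array([65.4896,  5.0109, 10.0332, 95.0995,  0.0004, 89.9996]), 'qd': array([-0.0328, -0.1244, -0.0652,  0.0088, -0.0257, -0.0587]), 'joint_efforts': array([  0.0032, -52.0389,  46.4798,   0.0163,   0.0001,  -0.    ]), 'ee_pos': array([0.2281, 0.5002, 0.2416]), 'tcp_rot': array([-179.9996,    0.0771,   65.4899]), 'wrist_force': array([-0.3648, -0.1571, -0.8891]), 'torque': array([-0.0593,  0.0035, -0.001 ]), 'opening': 0.0853120916188164}
scene 1 [ 0.9462 -0.5739  1.0561] [-143.0366   -0.3424   32.0889] [[495.3161160690906, 0.0, 327.3340808496074], [0.0, 495.3161160690906, 196.21570908450818], [0.0, 0.0, 1.0]]
tablet_center [(array([ 0.5257, -0.1374,  0.1417]), 0.77)]
tablet_leg [(array([ 0.5274, -0.1429,  0.1387]), 0.57)]
blank_center [(array([ 0.609 , -0.1712,  0.1468]), 0.65), (array([ 0.5271, -0.141 ,  0.1404]), 0.36)]
rack [(array([ 0.5798, -0.2188,  0.0105]), 0.67), (array([ 0.7658, -0.051 ,  0.083 ]), 0.26)]
stand [(array([0.6146, 0.1512, 0.0153]), 0.63), (array([ 0.7822, -0.2039,  0.026 ]), 0.41)]
peg_mark [(array([0.6096, 0.1483, 0.013 ]), 0.56)]
bottl
[... 471 characters left out ...]
 -0.1757,  0.1626]), 0.67)]
rack [(array([ 0.5482, -0.1835,  0.0143]), 0.94), (array([ 0.7742, -0.192 ,  0.0306]), 0.41)]
stand [(array([0.5951, 0.1539, 0.0186]), 0.61)]
peg_mark [(array([0.5964, 0.1596, 0.0176]), 0.95)]
bottle [(array([ 0.7532, -0.0266,  0.0865]), 0.68)]
paint_cup [(array([ 0.382 , -0.0166,  0.016 ]), 0.91)]
grinder [(array([ 0.7759, -0.1908,  0.0293]), 0.9), (array([0.596 , 0.1516, 0.0192]), 0.31)]
wrist 3 [0.1575 0.5332 0.3757] [162.4938  -0.053   65.5616] [[304.56654992988047, 0.0, 318.35196792327133], [0.0, 304.56654992988047, 198.262470532508], [0.0, 0.0, 1.0]]
tablet_center []
tablet_leg []
blank_center []
rack []
stand []
peg_mark []
bottle []
paint_cup []
grinder []
```

View pics/scene0.png

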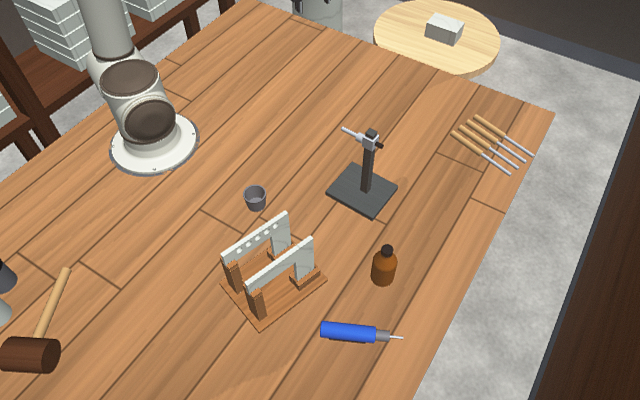

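View pics/top0.png

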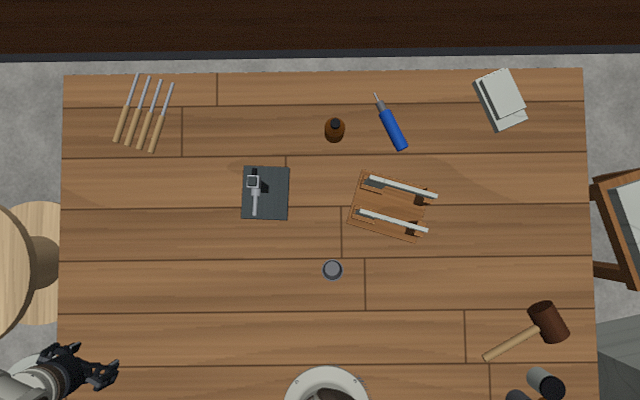

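```bash
python3 - <<'E'
from h import *
im=cv2.imread('pics/top0.png'); 
a=cv2.resize(im[155:255,335:455],None,fx=5,fy=5,interpolation=cv2.INTER_CUBIC)
b=cv2.resize(im[155:235,230:300],None,fx=5,fy=5,interpolation=cv2.INTER_CUBIC)
b=cv2.copyMakeBorder(b,0,100,0,0,cv2.BORDER_CONSTANT)[:500]
cv2.imwrite('pics/ctop.png',a); cv2.imwrite('pics/ctopb.png',b)
im=cv2.imread('pics/scene0.png')
cv2.imwrite('pics/csc.png',cv2.resize(im[200:335,210:340],None,fx=4,fy=4,interpolation=cv2.INTER_CUBIC))
cv2.imwrite('pics/cscb.png',cv2.resize(im[110:225,320:410],None,fx=5,fy=5,interpolation=cv2.INTER_CUBIC))
E
```

```text
(no output)
```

View pics/ctop.png

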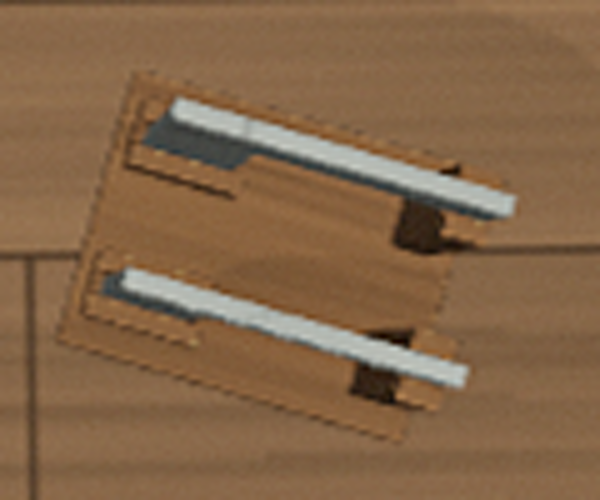

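View pics/ctopb.png

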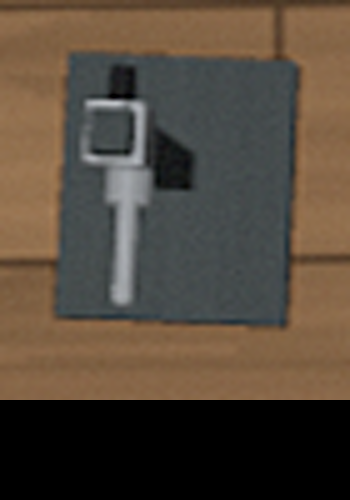

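View pics/csc.png

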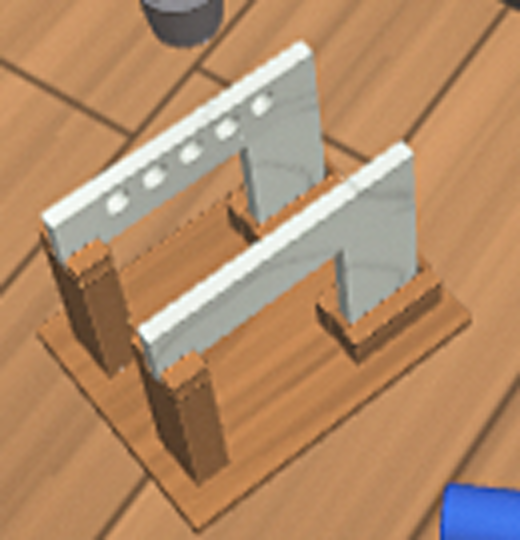

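View pics/cscb.png

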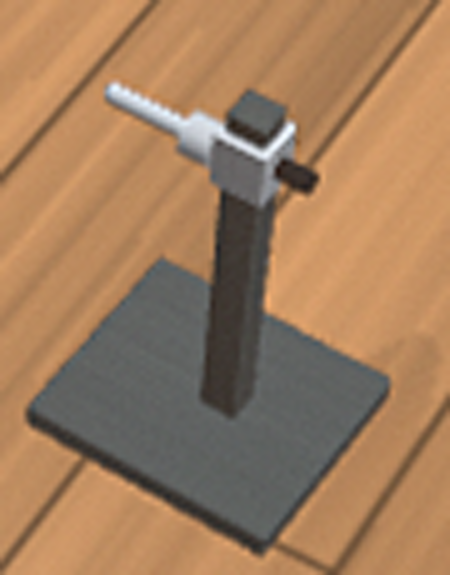

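```bash
cat >> h.py <<'E'
def pt(p,uv,z):
    K=np.array(p['intrinsics']);M=R.from_euler('xyz',p['orientation'],degrees=True).as_matrix()
    d=M@np.linalg.solve(K,[uv[0],uv[1],1.]);c=np.array(p['xyz'])
    return c+d*(z-c[2])/d[2]
def pix(p,X):
    K=np.array(p['intrinsics']);M=R.from_euler('xyz',p['orientation'],degrees=True).as_matrix()
    v=K@(M.T@(np.array(X)-np.array(p['xyz'])));return v[:2]/v[2]
E
python3 - <<'E'
from h import *
p=camera('top'); im=p['img'].astype(int)
m=((im.min(2)>165)).astype(np.uint8); m[:,:340]=0; m[:,460:]=0; m[:150]=0; m[260:]=0
n,l,s,c=cv2.connectedComponentsWithStats(m)
for i in range(1,n):
    if s[i][4]<60: continue
    pts=np.argwhere(l==i)[:,::-1].astype(np.float32)
    r=cv2.minAreaRect(pts); print(s[i],r)
    b=cv2.boxPoints(r); W=np.array([pt(p,q,.167) for q in b]); print(W)
    mu=pts.mean(0); C=pt(p,mu,.167); 
    d=np.linalg.svd(pts-mu,full_matrices=False)[2][0]; e=pt(p,mu+d*10,.167)-C
    print('cen',C,'yaw of line',np.degrees(np.arctan2(e[1],e[0])))
def cb(x,y): return ((x+.5)/5-.5+230,(y+.5)/5-.5+155)
F=[pt(p,cb(*q),.018) for q in [(70,55),(298,63),(287,326),(55,316)]]
print('foot',np.array(F),np.mean(F,0))
for a,b in [(0,3),(1,2),(0,1),(3,2)]:
    e=F[b]-F[a]; print(np.linalg.norm(e),np.degrees(np.arctan2(e[1],e[0])))
print('tip',pt(p,cb(121,302),.205),'root',pt(p,cb(126,204),.205), 'collar back',pt(p,cb(128,165),.216))
print('post', pt(p,cb(112,130),.225))
s=camera('scene'); save(s,'s1.png')
def cs(x,y): return ((x+.5)/5-.5+320,(y+.5)/5-.5+110)
np.save('sceneinfo.npy',np.array([0]))
F2=[pt(s,cs(*q),.018) for q in [(162,258),(388,380),(262,540),(30,412)]]
print('foot sc',np.array(F2),np.mean(F2,0))
print('tip px',cs(113,92),'root px',cs(181,128))
for z in (.193,.199,.205,.211,.217): print(z,pt(s,cs(113,92),z),pt(s,cs(181,128),z))
E
```

```text
[385 180  52  18 184] ((410.6329345703125, 188.0530242919922), (53.7298469543457, 3.4714555740356445), 16.557069778442383)
[[ 0.6082 -0.1489  0.167 ]
 [ 0.6162 -0.1514  0.167 ]
 [ 0.5773 -0.2752  0.167 ]
 [ 0.5693 -0.2726  0.167 ]]
cen [ 0.5927 -0.2121  0.167 ] yaw of line -107.25823350225778
[360 209  68  23 243] ((393.4881896972656, 220.04103088378906), (69.36357116699219, 3.7788097858428955), 16.113418579101562)
[[ 0.5356 -0.0875  0.167 ]
 [ 0.5444 -0.0902  0.167 ]
 [ 0.4959 -0.2499  0.167 ]
 [ 0.4872 -0.2471  0.167 ]]
cen [ 0.5158 -0.1692  0.167 ] yaw of line -107.12886039962741
foot [[0.6744 0.2221 0.018 ]
 [0.6682 0.0942 0.018 ]
 [0.521  0.1015 0.018 ]
 [0.5282 0.2307 0.018 ]] [0.598  0.1621 0.018 ]
0.14643151952911856 176.6552214618552
0.14730085956228028 177.1670681234327
0.12808484058580757 -92.78641344734186
0.1293952118562721 -93.1744147671912
tip [0.5313 0.1626 0.205 ] root [0.5771 0.1601 0.205 ] collar back [0.5944 0.1573 0.216 ]
post [0.6098 0.1631 0.225 ]
foot sc [[0.5296 0.2307 0.018 ]
 [0.6751 0.2211 0.018 ]
 [0.6685 0.0944 0.018 ]
 [0.5251 0.1006 0.018 ]] [0.5996 0.1617 0.018 ]
tip px (342.2, 128.0) root px (355.8, 135.2)
0.193 [0.5257 0.1745 0.193 ] [0.5658 0.1713 0.193 ]
0.199 [0.5286 0.1693 0.199 ] [0.5684 0.1661 0.199 ]
0.205 [0.5315 0.1641 0.205 ] [0.571 0.161 0.205]
0.211 [0.5344 0.1589 0.211 ] [0.5737 0.1558 0.211 ]
0.217 [0.5374 0.1537 0.217 ] [0.5763 0.1506 0.217 ]
```

Call:
{"fn": "play_rows", "kwargs": {"rows": [[0,[0,0,-1.2],[0,0,8.5]],[0,[0,0,-1.2],[0,0,8.5]],[0,[0,0,-1.2],[0,0,8.5]],[0,[0,0,-1.2],[0,0,8.5]],[0,[0,0,-1.2],[0,0,8.5]],[0,[0,0,-1.2],[0,0,8.5]],[0,[0,0,-1.2],[0,0,8.5]],[0,[0,0,-1.2],[0,0,8.5]],[0,[0,0,0],[0,0,8.5]],[0,[0,0,0],[0,0,6]],[0,[0,0,0],[0,0,0]]], "newtons": 90}}

```text
time: 2.7
ee_pos: [0.2281, 0.5003, 0.3421]
tcp_rot: [180.0, 0.0, -18.5]
wrist_force: [-0.7, -0.4, -0.3]
opening: 0.0855
```

```bash
cat >> h.py <<'E'
def go(target,yaw=None):
    o=get_obs(); M=R.from_euler('xyz',o['tcp_rot'],degrees=True)
    d=np.array(target)-o['ee_pos']; print('t',o['time'],'pos',o['ee_pos'],'rpy',o['tcp_rot'],'F',o['wrist_force'],'op',o['opening'])
    print('tool shift cm',M.inv().apply(d)*100)
    if yaw is not None:
        T=R.from_euler('xyz',[180,0,yaw],degrees=True)
        print('turn deg',np.degrees((M.inv()*T).as_rotvec()))
E
python3 -c "
from h import *
go([.536,-.104,.30],-17.1)"
```

```text
t 2.7 pos [0.2281 0.5003 0.3421] rpy [179.9919   0.0006 -18.5087] F [-0.7339 -0.3761 -0.2541] op 0.0854965499195585
tool shift cm [48.3785 47.5299  4.2207]
turn deg [ 0.0081  0.0007 -1.4087]
```

Call:
{"fn": "play_rows", "kwargs": {"rows": [[0,[3.4,3.3,0],[0,0,0]],[0,[3.4,3.3,0],[0,0,0]],[0,[3.4,3.3,0],[0,0,0]],[0,[3.4,3.3,0],[0,0,0]],[0,[3.4,3.3,0],[0,0,0]],[0,[3.4,3.3,0],[0,0,0]],[0,[3.4,3.3,0],[0,0,0]],[0,[3.4,3.3,0],[0,0,0]],[0,[3.4,3.3,0],[0,0,0]],[0,[3.4,3.3,0],[0,0,0]],[0,[3.4,3.3,0],[0,0,0]],[0,[3.4,3.3,0],[0,0,0]]]}}

```text
time: 3.9
ee_pos: [0.5062, -0.0135, 0.3402]
tcp_rot: [179.9, -0.1, -15.4]
wrist_force: [1.0, 0.9, 0.3]
opening: 0.0854
```

```bash
python3 -c "
from h import *
go([.536,-.104,.28],-17.1)"
```

```text
t 3.9 pos [ 0.5062 -0.0135  0.3402] rpy [179.926   -0.1139 -15.3793] F [0.962  0.9076 0.2949] op 0.08537192471191421
tool shift cm [5.2612 7.9296 6.0382]
turn deg [ 0.0723 -0.115   1.7206]
```

Call:
{"fn": "play_rows", "kwargs": {"rows": [[0,[2.6,4,2],[0,0,0.8]],[0,[2.6,4,2],[0,0,0.9]],[0,[0,0,2],[0,0,0]],[0,[0,0,0],[0,0,0]],[0,[0,0,0],[0,0,0]]]}}

```text
time: 4.4
ee_pos: [0.5349, -0.108, 0.2794]
tcp_rot: [179.9, -0.0, -16.6]
wrist_force: [0.0, 0.9, 0.0]
opening: 0.0852
```

```bash
python3 - <<'E'
from h import *
go([.536,-.104,.20],-17.1)
p=camera('wrist'); save(p,'w1.png'); t=camera('top'); save(t,'t1.png')
for X in ([.5158,-.169,.167],[.5358,-.104,.167]): print(pix(p,X))
print(p['xyz'],p['orientation'])
E
```

```text
t 4.4 pos [ 0.5349 -0.108   0.2794] rpy [179.8953  -0.0225 -16.6378] F [0.0006 0.8751 0.041 ] op 0.08515797064445403
tool shift cm [-0.0142 -0.4288  7.9399]
turn deg [ 0.1046 -0.023   0.4622]
[318.1361 265.3275]
[318.876  193.6684]
[ 0.5561 -0.0333  0.4127] [162.4709  -0.066  -16.5656]
```

View pics/w1.png

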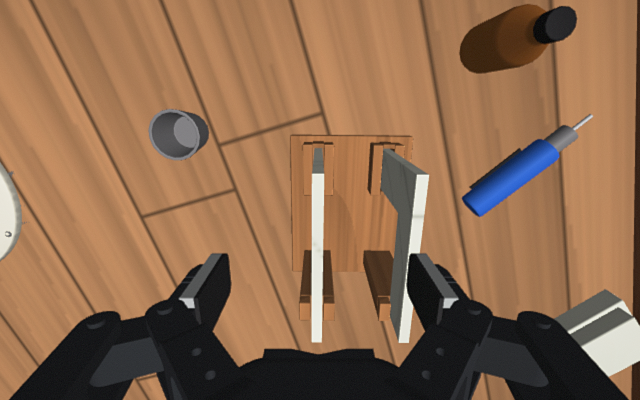

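```bash
python3 - <<'E'
from h import *
p=camera('wrist'); im=p['img']
m=(im.min(2)>180).astype(np.uint8); m[:,:305]=0; m[:,335:]=0
pts=np.argwhere(m)[:,::-1]; print(pts.min(0),pts.max(0))
for v in (180,210,250,290,335):
    r=np.flatnonzero(m[v]); print(v,r.min(),r.max(), pt(p,((r.min()+r.max())/2,v),.167))
print('end',pt(p,(318,173),.167),pt(p,(317,342),.167))
E
```

```text
[311 175] [323 342]
180 312 323 [ 0.5384 -0.0918  0.167 ]
210 312 323 [ 0.5308 -0.1172  0.167 ]
250 312 322 [ 0.5195 -0.1535  0.167 ]
290 312 321 [ 0.5072 -0.1932  0.167 ]
335 312 321 [ 0.4924 -0.2426  0.167 ]
end [ 0.5405 -0.0862  0.167 ] [ 0.4904 -0.2509  0.167 ]
```

Call:
{"fn": "play_rows", "kwargs": {"rows": [[0,[0,-0.2,3],[0,0,0.2]],[0,[0,-0.2,3],[0,0,0.2]],[0,[0,0,2.5],[0,0,0]],[0,[0,0,2.5],[0,0,0]],[0,[0,0,2],[0,0,0]],[0,[0,0,0],[0,0,0]]]}}

```text
time: 5.15
ee_pos: [0.54, -0.0985, 0.1546]
tcp_rot: [-180.0, -0.9, -16.3]
wrist_force: [-0.0, 0.2, 1.0]
opening: 0.0859
```

```bash
python3 - <<'E'
from h import *
go([.5355,-.104,.142],-17)
p=camera('wrist'); save(p,'w2.png')
E
```

```text
t 5.15 pos [ 0.54   -0.0985  0.1546] rpy [-179.9927   -0.8925  -16.3455] F [-0.0415  0.2141  1.0011] op 0.08590254219053454
tool shift cm [-0.2959  0.6538  1.2507]
turn deg [-0.0124 -0.8924  0.6545]
```

View pics/w2.png

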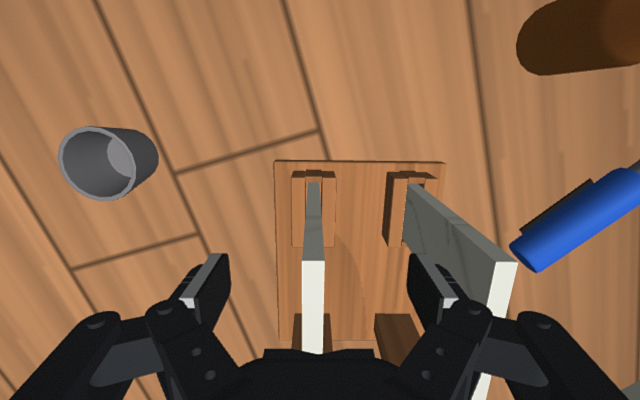

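Call:
{"fn": "play_rows", "kwargs": {"rows": [[0,[-0.3,0.6,0.6],[0,-0.9,0.6]],[0,[0,0,0.6],[0,0,0]],[0,[0,0,0],[0,0,0]],[0,[0,0,0],[0,0,0]]]}}

```text
time: 5.6
ee_pos: [0.5377, -0.1036, 0.1485]
tcp_rot: [-179.9, -0.4, -16.9]
wrist_force: [0.7, 0.8, -0.1]
opening: 0.0855
```

```bash
python3 - <<'E'
from h import *
go([.5355,-.104,.142],-17)
E
```

```text
t 5.6 pos [ 0.5377 -0.1036  0.1485] rpy [-179.9313   -0.4046  -16.9066] F [ 0.6509  0.8154 -0.053 ] op 0.08551912414348092
tool shift cm [-0.2048  0.1008  0.6528]
turn deg [-0.069  -0.4045  0.0936]
```

Call:
{"fn": "play_rows", "kwargs": {"rows": [[0,[-0.3,0.1,1.0],[0,-0.5,0.1]],[0,[0,0,0],[0,0,0]],[0,[0,0,0],[0,0,0]]]}}

```text
time: 5.9
ee_pos: [0.5346, -0.1039, 0.1383]
tcp_rot: [-179.9, 0.1, -17.0]
wrist_force: [1.4, 0.2, 0.1]
opening: 0.0853
```

```bash
python3 - <<'E'
from h import *
go([.5355,-.104,.142],-17)
E
```

```text
t 5.9 pos [ 0.5346 -0.1039  0.1383] rpy [-179.9243    0.0864  -17.0261] F [1.3911 0.1624 0.101 ] op 0.08531189078168865
tool shift cm [ 0.0876 -0.0154 -0.3702]
turn deg [-0.0757  0.0863 -0.0262]
```

Call:
{"fn": "play_rows", "kwargs": {"rows": [[0,[0.1,0,-0.4],[0,0,0]],[0,[0,0,0],[0,0,0]],[0,[0,0,0],[0,0,0]]]}}

```text
time: 6.2
ee_pos: [0.5357, -0.1042, 0.1428]
tcp_rot: [-179.9, 0.1, -17.0]
wrist_force: [0.6, -0.4, 0.3]
opening: 0.0858
```

Call:
{"fn": "play_rows", "kwargs": {"rows": [[1,[0,0,0],[0,0,0]],[1,[0,0,0],[0,0,0]],[1,[0,0,0],[0,0,0]],[1,[0,0,0],[0,0,0]],[1,[0,0,0],[0,0,0]],[1,[0,0,0],[0,0,0]],[1,[0,0,0],[0,0,0]],[1,[0,0,0],[0,0,0]]], "newtons": 90}}

```text
time: 7.0
ee_pos: [0.5358, -0.1042, 0.1432]
tcp_rot: [-179.9, 0.0, -17.0]
wrist_force: [-1.0, -0.7, 0.6]
opening: 0.0087
```

```bash
python3 - <<'E'
from h import *
go([.5355,-.104,.142],-17)
E
```

```text
t 7.0 pos [ 0.5358 -0.1042  0.1432] rpy [-179.916     0.0421  -17.0211] F [-1.0461 -0.6553  0.639 ] op 0.008674088428275233
tool shift cm [-0.0374 -0.005   0.1225]
turn deg [-0.084   0.042  -0.0211]
```

Call:
{"fn": "play_rows", "kwargs": {"rows": [[1,[0,0,-0.5],[0,0,0]],[1,[0,0,-1],[0,0,0]],[1,[0,0,-1.2],[0,0,0]],[1,[0,0,-1.2],[0,0,0]],[1,[0,0,-1.2],[0,0,0]],[1,[0,0,-1.2],[0,0,0]],[1,[0,0,-1],[0,0,0]],[1,[0,0,-1],[0,0,0]],[1,[0,0,0],[0,0,0]],[1,[0,0,0],[0,0,0]]]}}

```text
time: 8.0
ee_pos: [0.5359, -0.1042, 0.2339]
tcp_rot: [-179.9, 0.1, -17.0]
wrist_force: [-0.5, -0.2, -4.0]
opening: 0.0088
```

```bash
python3 - <<'E'
from h import *
go([.5355,-.104,.22],-17)
p=camera('wrist'); save(p,'w3.png');p=camera('scene'); save(p,'s3.png')
cv2.imwrite('pics/s3c.png',cv2.resize(cv2.imread('pics/s3.png')[80:330,150:420],None,fx=2.5,fy=2.4))
E
```

```text
t 8.0 pos [ 0.5359 -0.1042  0.2339] rpy [-179.894     0.0588  -17.017 ] F [-0.4918 -0.1986 -4.0454] op 0.008812321725507472
tool shift cm [-0.0398 -0.0071  1.3873]
turn deg [-0.106   0.0588 -0.0171]
```

View pics/w3.png

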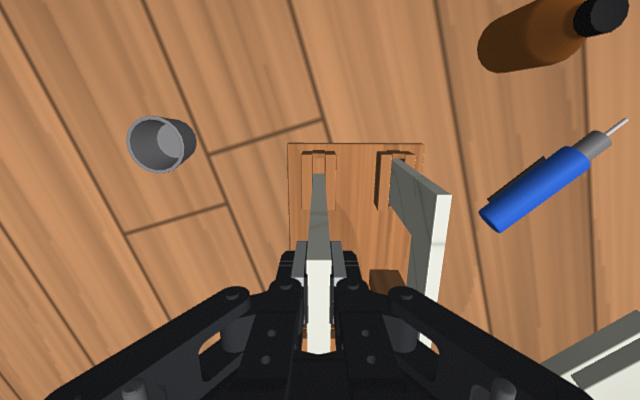

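View pics/s3c.png

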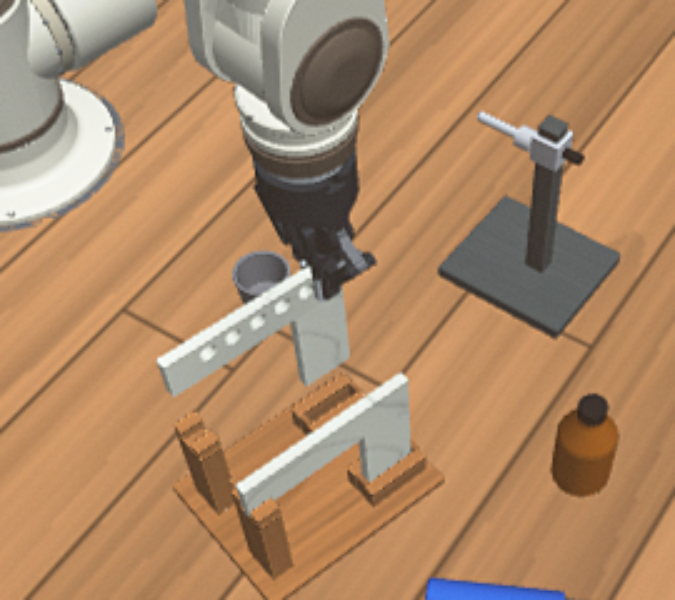

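Call:
{"fn": "play_rows", "kwargs": {"rows": [[1,[-1,0,-0.7],[0,0,-3.5]],[1,[-1.5,0,-0.7],[0,0,-3.5]],[1,[-1.5,0,-0.7],[0,0,-3.5]],[1,[-1.5,0,-0.7],[0,0,-3.4]],[1,[-1,0,-0.5],[0,0,0]],[1,[0,0,0],[0,0,0]],[1,[0,0,0],[0,0,0]]]}}

```text
time: 8.8
ee_pos: [0.4688, -0.0926, 0.2632]
tcp_rot: [-179.8, 0.4, -2.8]
wrist_force: [0.6, 1.1, -4.2]
opening: 0.0087
```

```bash
python3 - <<'E'
from h import *
go([.4816,.2133,.27],-3.1)
E
```

```text
t 8.8 pos [ 0.4688 -0.0926  0.2632] rpy [-179.8192    0.4496   -2.7795] F [ 0.6228  1.1027 -4.2454] op 0.00869778661147346
tool shift cm [ -0.214  -30.6223  -0.5819]
turn deg [-0.1796  0.4501  0.3198]
```

Call:
{"fn": "play_rows", "kwargs": {"rows": [[1,[0,-1.5,0],[0,0,0]],[1,[0,-2.5,0],[0,0,0]],[1,[0,-3,-0.1],[0,0,0]],[1,[0,-3,-0.1],[0,0,0]],[1,[0,-3,-0.1],[0,0,0]],[1,[0,-3,0],[0,0,0]],[1,[0,-3,0],[0,0,0]],[1,[0,-3,0],[0,0,0]],[1,[0,-3,0],[0,0,0]],[1,[0,-2,0],[0,0,0]],[1,[0,-1,0],[0,0,0]],[1,[0,0,0],[0,0,0]]]}}

```text
time: 10.0
ee_pos: [0.4906, 0.1984, 0.2575]
tcp_rot: [-180.0, 0.9, -3.7]
wrist_force: [0.1, -0.2, -4.0]
opening: 0.009
```

```bash
python3 - <<'E'
from h import *
go([.4816,.2133,.27],-3.1)
E
```

```text
t 10.0 pos [0.4906 0.1984 0.2575] rpy [-179.9714    0.8957   -3.71  ] F [ 0.1095 -0.1846 -4.0146] op 0.009017488557227334
tool shift cm [-1.0155 -1.4334 -1.2298]
turn deg [-0.0334  0.8955 -0.6102]
```

Call:
{"fn": "play_rows", "kwargs": {"rows": [[1,[-1,-1.4,-1.2],[0,0.9,-0.6]],[1,[0,0,0],[0,0,0]],[1,[0,0,0],[0,0,0]]]}}

```text
time: 10.3
ee_pos: [0.4823, 0.2112, 0.2685]
tcp_rot: [179.9, 0.1, -3.2]
wrist_force: [-0.5, 0.3, -3.8]
opening: 0.0088
```

```bash
python3 - <<'E'
from h import *
go([.4816,.2133,.27],-3.1)
for n in ('scene','top','wrist'):
    p=camera(n); save(p,n+'4.png')
    print(n)
    o=get_obs(); Rt=R.from_euler('xyz',o['tcp_rot'],degrees=True)*R.from_euler('x',180,degrees=True)
    C=o['ee_pos']+Rt.apply([0,-.0676,.0013])
    print('C',C)
    for q in ([5,-85,22.5],[5,85,22.5],[5,-47,6.5],[5,-23,6.5],[5,1,6.5],[5,25,6.5],[5,49,6.5],[5,35,-132.5],[5,85,-132.5],[5,35,-22.5]):
        print(q,pix(p,C+Rt.apply(np.array(q)/1000)))
im=cv2.imread('pics/scene4.png'); cv2.imwrite('pics/s4c.png',cv2.resize(im[60:230,250:430],None,fx=4,fy=3.5))
cv2.imwrite('pics/s4c.png',cv2.resize(im[60:210,230:430],None,fx=4,fy=4,interpolation=cv2.INTER_CUBIC))
im=cv2.imread('pics/top4.png'); cv2.imwrite('pics/t4c.png',cv2.resize(im[150:270,220:360],None,fx=5,fy=5,interpolation=cv2.INTER_CUBIC))
E
```

```text
t 10.3 pos [0.4823 0.2112 0.2685] rpy [179.9131   0.0762  -3.2357] F [-0.5307  0.276  -3.8457] op 0.008754432264048196
tool shift cm [-0.0783 -0.2052 -0.1526]
turn deg [ 0.0868  0.0763 -0.1357]
scene
C [0.4785 0.1437 0.2701]
[5, -85, 22.5] [297.7191 119.347 ]
[5, 85, 22.5] [341.6549  77.991 ]
[5, -47, 6.5] [308.2899 114.8346]
[5, -23, 6.5] [314.605  108.8329]
[5, 1, 6.5] [320.7883 102.9566]
[5, 25, 6.5] [326.8438  97.2016]
[5, 49, 6.5] [332.7756  91.5643]
[5, 35, -132.5] [328.7477 136.5034]
[5, 85, -132.5] [339.834  125.1792]
[5, 35, -22.5] [329.1996 104.1805]
top
C [0.4785 0.1436 0.2701]
[5, -85, 22.5] [296.1726 238.4799]
[5, 85, 22.5] [215.907  234.8573]
[5, -47, 6.5] [279.0154 237.4236]
[5, -23, 6.5] [267.8773 236.921 ]
[5, 1, 6.5] [256.746  236.4187]
[5, 25, 6.5] [245.6215 235.9167]
[5, 49, 6.5] [234.5038 235.415 ]
[5, 35, -132.5] [252.1329 234.1321]
[5, 85, -132.5] [232.1035 233.2294]
[5, 35, -22.5] [243.5917 235.3395]
wrist
C [0.4785 0.1437 0.27  ]
[5, -85, 22.5] [328.0044 525.8725]
[5, 85, 22.5] [332.5605 259.2381]
[5, -47, 6.5] [327.8508 448.2772]
[5, -23, 6.5] [328.3076 417.8855]
[5, 1, 6.5] [328.8048 384.8136]
[5, 25, 6.5] [329.3477 348.6907]
[5, 49, 6.5] [329.9432 309.0742]
[5, 35, -132.5] [324.2225 225.7973]
[5, 85, -132.5] [324.6207 173.6215]
[5, 35, -22.5] [327.8188 297.3927]
```

View pics/s4c.png

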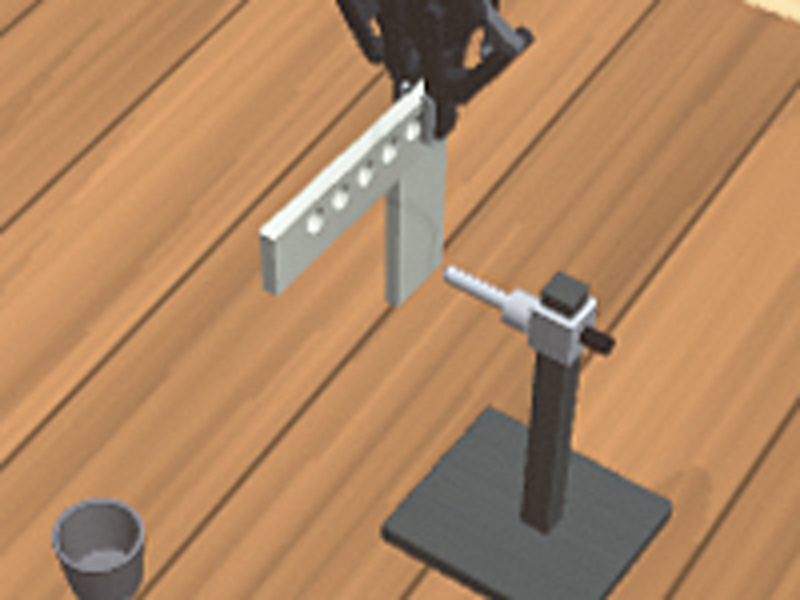

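View pics/t4c.png

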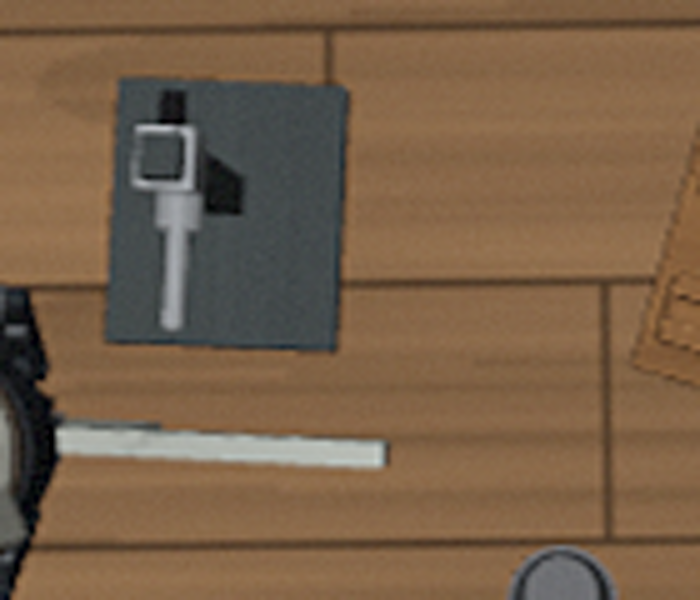

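View pics/wrist4.png

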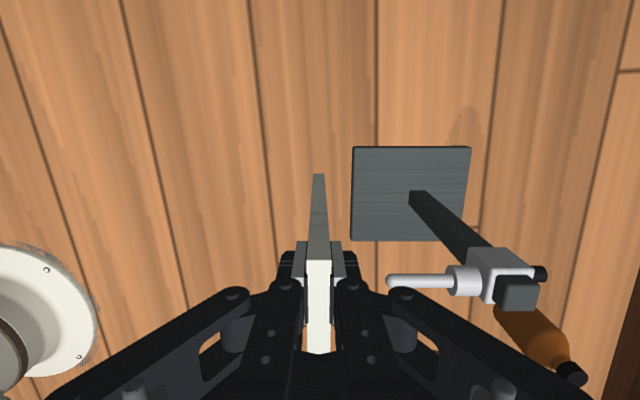

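```bash
python3 - <<'E'
from h import *
from scipy.optimize import least_squares
P={n:camera(n) for n in ('scene','top','wrist')}
c=lambda x,y,ox,oy,s:np.array([(x+.5)/s-.5+ox,(y+.5)/s-.5+oy])
obs={'tip':{'scene':c(449,271,230,60,4),'top':c(172,329,220,150,5),'wrist':np.array([388,281.])},
 'root':{'scene':c(506,298,230,60,4),'top':c(177,230,220,150,5),'wrist':np.array([453,281.])}}
for k,v in obs.items():
    f=lambda X:np.concatenate([(pix(P[n],X)-v[n])/{'scene':1,'top':1,'wrist':1}[n] for n in v])
    r=least_squares(f,[.55,.16,.205]); print(k,r.x,r.fun)
E
```

```text
tip [0.5299 0.162  0.2079] [-0.6619  0.0413 -0.1545  0.1495  0.2111 -0.069 ]
root [0.5759 0.1605 0.2101] [ 1.463   0.4961 -0.7166  0.1402 -0.3841  0.3729]
```

Call:
{"fn": "play_rows", "kwargs": {"rows": [[1,[1,0,0],[0,0,0]],[1,[1.5,0,0],[0,0,0]],[1,[1.5,0,0],[0,0,0]],[1,[1.5,0,0],[0,0,0]],[1,[1,0,0.5],[0,0,0]],[1,[0.5,0,0.5],[0,0,0]],[1,[0,0,0.5],[0,0,0]],[1,[0,0,0],[0,0,0]],[1,[0,0,0],[0,0,0]]]}}

```text
time: 11.5
ee_pos: [0.5573, 0.2059, 0.2502]
tcp_rot: [179.9, 0.2, -3.3]
wrist_force: [-0.5, 0.6, -2.9]
opening: 0.0088
```

```bash
cat >> h.py <<'E'
R0=np.array([.577,.1595,.208]); SY=-3.1
def cen():
    o=get_obs(); Rt=R.from_euler('xyz',o['tcp_rot'],degrees=True)*R.from_euler('x',180,degrees=True)
    C=o['ee_pos']+Rt.apply([0,-.0676,.0013])
    s=R.from_euler('z',SY,degrees=True).inv().apply(C-R0)*1000
    print('t %.2f'%o['time'],'tcp',o['ee_pos'],'rpy',o['tcp_rot'],'F',o['wrist_force'],'T',o['torque'],'stand-frame centre mm',s,'op',o['opening'])
E
python3 -c "
from h import *
cen()"
```

```text
t 11.50 tcp [0.5573 0.2059 0.2502] rpy [179.8769   0.177   -3.3078] F [-0.5139  0.5969 -2.9114] T [ 0.0963 -0.033   0.0463] stand-frame centre mm [-22.3957 -22.3047  43.6798] op 0.008843492010087042
```

Call:
{"fn": "play_rows", "kwargs": {"rows": [[1,[-0.4,0,0.3],[0,0,0]],[1,[0,0,0.3],[0,0,0]],[1,[0,0,0.2],[0,0,0]],[1,[0,0,0],[0,0,0]],[1,[0,0,0],[0,0,0]]]}}

```text
time: 12.0
ee_pos: [0.5518, 0.2065, 0.2429]
tcp_rot: [179.9, 0.1, -3.2]
wrist_force: [0.6, 0.7, -3.8]
opening: 0.0087
```

```bash
python3 -c "
from h import *
cen()"
```

```text
t 12.00 tcp [0.5518 0.2065 0.2429] rpy [179.922    0.0926  -3.2425] F [ 0.6004  0.6836 -3.7645] T [ 0.1674 -0.0016  0.0516] stand-frame centre mm [-27.8861 -21.9837  36.2487] op 0.008690063748077102
```

Contact is expected about 9 mm lower; I'll step down gently.

Call:
{"fn": "play_rows", "kwargs": {"rows": [[1,[0,0,0.1],[0,0,0]],[1,[0,0,0.1],[0,0,0]],[1,[0,0,0.1],[0,0,0]],[1,[0,0,0.1],[0,0,0]]]}}

```text
time: 12.4
ee_pos: [0.552, 0.2066, 0.2389]
tcp_rot: [179.9, 0.1, -3.2]
wrist_force: [0.3, -0.1, -3.4]
opening: 0.0087
```

Call:
{"fn": "play_rows", "kwargs": {"rows": [[1,[0,0,0.1],[0,0,0]],[1,[0,0,0.1],[0,0,0]]]}}

```text
time: 12.6
ee_pos: [0.552, 0.2066, 0.2367]
tcp_rot: [179.9, 0.1, -3.3]
wrist_force: [0.8, 1.0, -3.9]
opening: 0.0087
```

Call:
{"fn": "play_rows", "kwargs": {"rows": [[1,[0,0,0.1],[0,0,0]],[1,[0,0,0.1],[0,0,0]]]}}

```text
time: 12.8
ee_pos: [0.552, 0.2065, 0.2344]
tcp_rot: [179.9, 0.1, -3.3]
wrist_force: [-0.5, -0.5, -3.3]
opening: 0.0089
```

Call:
{"fn": "play_rows", "kwargs": {"rows": [[1,[0,0,0.08],[0,0,0]]]}}

```text
time: 12.9
ee_pos: [0.552, 0.2065, 0.2335]
tcp_rot: [179.9, 0.1, -3.3]
wrist_force: [0.3, 0.3, -3.5]
opening: 0.0089
```

Call:
{"fn": "play_rows", "kwargs": {"rows": [[1,[0,0,0.08],[0,0,0]]]}}

```text
time: 13.0
ee_pos: [0.552, 0.2065, 0.2326]
tcp_rot: [179.9, 0.1, -3.3]
wrist_force: [-0.0, 0.5, -3.3]
opening: 0.0088
```

Call:
{"fn": "play_rows", "kwargs": {"rows": [[1,[0,0,0.08],[0,0,0]]]}}

```text
time: 13.1
ee_pos: [0.552, 0.2066, 0.2319]
tcp_rot: [179.9, 0.1, -3.3]
wrist_force: [0.4, 0.3, -0.8]
opening: 0.0093
```

Call:
{"fn": "play_rows", "kwargs": {"rows": [[1,[0,0,0],[0,0,0]]]}}

```text
time: 13.2
ee_pos: [0.552, 0.2066, 0.2322]
tcp_rot: [179.9, 0.0, -3.2]
wrist_force: [-1.4, 0.1, -0.7]
opening: 0.0094
```

```bash
python3 -c "
from h import *
cen()"
```

```text
t 13.20 tcp [0.552  0.2066 0.2322] rpy [179.9398   0.0413  -3.2486] F [-1.4346  0.1274 -0.7416] T [ 0.0134  0.0852 -0.0445] stand-frame centre mm [-27.6494 -21.9326  25.5252] op 0.009363445490621684
```

Call:
{"fn": "play_rows", "kwargs": {"rows": [[1,[0,0,-0.4],[0,0,0]],[1,[0,0.15,0],[0,0,0]],[1,[0,0.15,0],[0,0,0]],[1,[0,0.1,0],[0,0,0]],[1,[0,0,0],[0,0,0]]]}}

```text
time: 13.7
ee_pos: [0.5518, 0.2022, 0.2364]
tcp_rot: [179.9, 0.0, -3.3]
wrist_force: [-0.4, 0.1, -3.5]
opening: 0.009
```

```bash
python3 -c "
from h import *
cen()"
```

```text
t 13.70 tcp [0.5518 0.2022 0.2364] rpy [179.9371   0.0481  -3.2502] F [-0.3577  0.1185 -3.4724] T [ 0.172   0.0478 -0.0306] stand-frame centre mm [-27.6203 -26.3361  29.803 ] op 0.009009177777325563
```

Expected contact near stand-frame y ≈ −30; stepping gently.

Call:
{"fn": "play_rows", "kwargs": {"rows": [[1,[0,0.08,0],[0,0,0]],[1,[0,0.08,0],[0,0,0]]]}}

```text
time: 13.9
ee_pos: [0.5517, 0.2005, 0.2363]
tcp_rot: [179.9, 0.1, -3.3]
wrist_force: [-0.7, 0.2, -3.3]
opening: 0.0089
```

Call:
{"fn": "play_rows", "kwargs": {"rows": [[1,[0,0.08,0],[0,0,0]]]}}

```text
time: 14.0
ee_pos: [0.5516, 0.1996, 0.2362]
tcp_rot: [179.9, 0.1, -3.3]
wrist_force: [-0.7, 0.3, -3.6]
opening: 0.0089
```

Call:
{"fn": "play_rows", "kwargs": {"rows": [[1,[0,0.08,0],[0,0,0]]]}}

```text
time: 14.1
ee_pos: [0.5516, 0.1987, 0.2362]
tcp_rot: [179.9, 0.1, -3.3]
wrist_force: [-0.2, -0.2, -3.3]
opening: 0.0091
```

Call:
{"fn": "play_rows", "kwargs": {"rows": [[1,[0,0.08,0],[0,0,0]]]}}

```text
time: 14.2
ee_pos: [0.5515, 0.1978, 0.2362]
tcp_rot: [179.9, 0.1, -3.3]
wrist_force: [0.3, 1.1, -3.5]
opening: 0.0088
```

Call:
{"fn": "play_rows", "kwargs": {"rows": [[1,[0,0.06,0],[0,0,0]]]}}

```text
time: 14.3
ee_pos: [0.5515, 0.1975, 0.2362]
tcp_rot: [180.0, 0.1, -3.2]
wrist_force: [0.0, 3.1, -3.7]
opening: 0.0088
```

Call:
{"fn": "play_rows", "kwargs": {"rows": [[1,[0,0.06,0],[0,0,0]]]}}

```text
time: 14.4
ee_pos: [0.5515, 0.1974, 0.2363]
tcp_rot: [-180.0, 0.1, -3.2]
wrist_force: [-0.5, 3.6, -4.6]
opening: 0.0085
```

```bash
python3 -c "
from h import *
cen()"
```

```text
t 14.40 tcp [0.5515 0.1974 0.2363] rpy [-179.9542    0.0624   -3.2236] F [-0.5002  3.5545 -4.5505] T [ 1.0926 -0.0222 -0.0619] stand-frame centre mm [-27.6602 -31.1656  29.5837] op 0.008513186079747439
```

Call:
{"fn": "play_rows", "kwargs": {"rows": [[1,[0,-0.5,0],[0,0,0]],[1,[0,0,-0.2],[0,0,0]],[1,[-0.8,0,0],[0,0,0]],[1,[-1.2,0,0],[0,0,0]],[1,[-1.2,0,0],[0,0,0]],[1,[-0.8,0,0],[0,0,0]],[1,[-0.4,0,0],[0,0,0]],[1,[0,0,0],[0,0,0]],[1,[0,0,0],[0,0,0]]]}}

```text
time: 15.3
ee_pos: [0.5031, 0.2046, 0.2389]
tcp_rot: [179.9, 0.0, -3.2]
wrist_force: [-0.2, -1.0, -3.1]
opening: 0.009
```

```bash
python3 -c "
from h import *
cen()"
```

```text
t 15.30 tcp [0.5031 0.2046 0.2389] rpy [179.939    0.0429  -3.2219] F [-0.2274 -0.9577 -3.1406] T [ 0.1072 -0.0028  0.0091] stand-frame centre mm [-76.4057 -26.527   32.276 ] op 0.008979340735589916
```

Call:
{"fn": "play_rows", "kwargs": {"rows": [[1,[0,0,0.6],[0,0,0]],[1,[0,0,1],[0,0,0]],[1,[0,0,1],[0,0,0]],[1,[0,0,0.8],[0,0,0]],[1,[0,0,0.3],[0,0,0]],[1,[0,0,0],[0,0,0]],[1,[0,0,0],[0,0,0]]]}}

```text
time: 16.0
ee_pos: [0.5035, 0.2041, 0.1965]
tcp_rot: [179.9, 0.2, -3.3]
wrist_force: [0.2, 0.5, -3.5]
opening: 0.0089
```

```bash
python3 -c "
from h import *
cen()"
```

```text
t 16.00 tcp [0.5035 0.2041 0.1965] rpy [179.8619   0.1842  -3.2661] F [ 0.2164  0.4702 -3.4935] T [ 0.1715 -0.0001  0.0331] stand-frame centre mm [-76.0388 -27.0134 -10.0272] op 0.00885087837497768
```

Call:
{"fn": "play_rows", "kwargs": {"rows": [[1,[0.5,-0.11,-0.15],[0.1,0.1,0]],[1,[0.5,0,0],[0,0,0]],[1,[0,0,0],[0,0,0]],[1,[0,0,0],[0,0,0]]]}}

```text
time: 16.4
ee_pos: [0.5151, 0.2049, 0.1993]
tcp_rot: [-180.0, -0.0, -3.3]
wrist_force: [0.0, -0.1, -3.0]
opening: 0.0088
```

```bash
python3 -c "
from h import *
cen()
p=camera('scene');save(p,'s5.png')
cv2.imwrite('pics/s5c.png',cv2.resize(cv2.imread('pics/s5.png')[80:200,280:410],None,fx=5,fy=5,interpolation=cv2.INTER_CUBIC))
p=camera('wrist');save(p,'w5.png')
cv2.imwrite('pics/w5c.png',cv2.resize(cv2.imread('pics/w5.png')[180:380,240:440],None,fx=3,fy=3,interpolation=cv2.INTER_CUBIC))
"
```

```text
t 16.40 tcp [0.5151 0.2049 0.1993] rpy [-179.984    -0.0328   -3.269 ] F [ 0.0286 -0.1479 -3.031 ] T [ 0.1747  0.0402 -0.0399] stand-frame centre mm [-64.4401 -25.6052  -7.4298] op 0.008843039020873758
```

View pics/s5c.png

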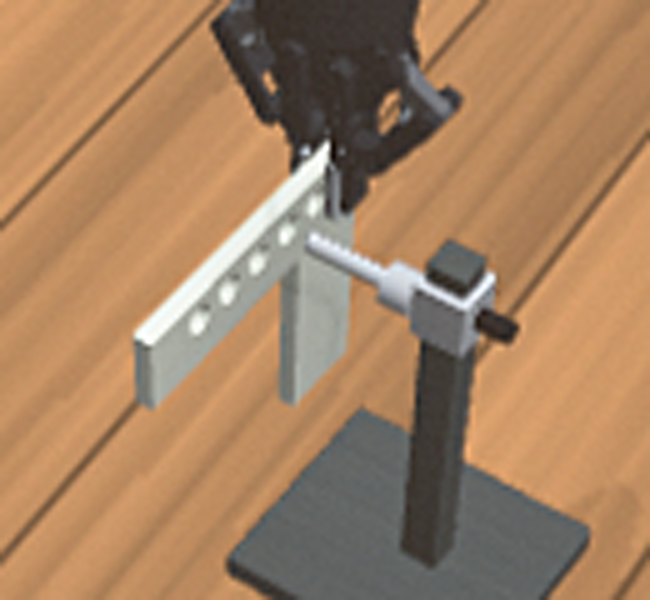

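View pics/w5c.png

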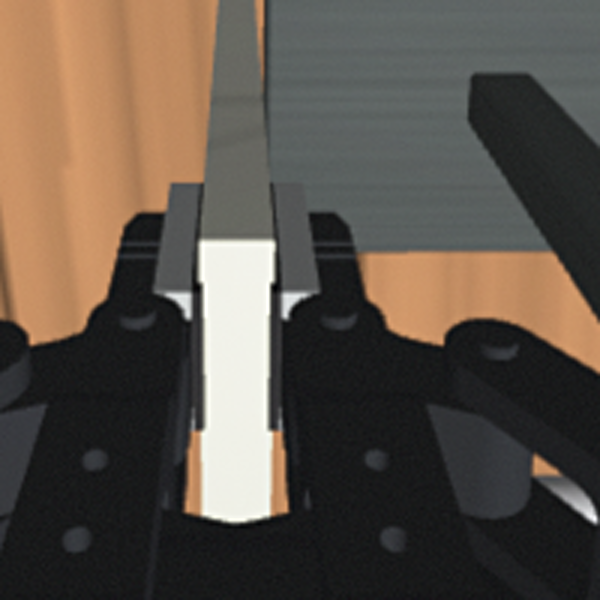

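Call:
{"fn": "play_rows", "kwargs": {"rows": [[1,[0.3,0,0.1],[0,0,0]],[1,[0.3,0,0],[0,0,0]],[1,[0.1,0,0],[0,0,0]],[1,[0,0,0],[0,0,0]]]}}

```text
time: 16.9
ee_pos: [0.5224, 0.2045, 0.1982]
tcp_rot: [-180.0, -0.0, -3.3]
wrist_force: [0.0, -0.2, -3.7]
opening: 0.0085
```

```bash
python3 -c "
from h import *
cen()"
```

```text
t 16.90 tcp [0.5224 0.2045 0.1982] rpy [-179.9858   -0.0285   -3.2585] F [ 0.0138 -0.1922 -3.71  ] T [ 0.1373 -0.0858  0.028 ] stand-frame centre mm [-57.1128 -25.6384  -8.5584] op 0.008462072310212978
```

Call:
{"fn": "play_rows", "kwargs": {"rows": [[1,[0.1,0,0],[0,0,0]],[1,[0.1,0,0],[0,0,0]],[1,[0.1,0,0],[0,0,0]]]}}

```text
time: 17.2
ee_pos: [0.5255, 0.2043, 0.1981]
tcp_rot: [-180.0, -0.0, -3.3]
wrist_force: [-0.0, 0.5, -3.2]
opening: 0.0088
```

Call:
{"fn": "play_rows", "kwargs": {"rows": [[1,[0.1,0,0],[0,0,0]],[1,[0.1,0,0],[0,0,0]]]}}

```text
time: 17.4
ee_pos: [0.5277, 0.2042, 0.1982]
tcp_rot: [-180.0, -0.0, -3.3]
wrist_force: [-0.3, -0.9, -4.0]
opening: 0.0089
```

Call:
{"fn": "play_rows", "kwargs": {"rows": [[1,[0.1,0,0],[0,0,0]],[1,[0.1,0,0],[0,0,0]]]}}

```text
time: 17.6
ee_pos: [0.5299, 0.2041, 0.1982]
tcp_rot: [-180.0, -0.0, -3.3]
wrist_force: [-0.1, -0.2, -2.5]
opening: 0.0088
```

Call:
{"fn": "play_rows", "kwargs": {"rows": [[1,[0.1,0,0],[0,0,0]],[1,[0.1,0,0],[0,0,0]]]}}

```text
time: 17.8
ee_pos: [0.532, 0.204, 0.1982]
tcp_rot: [-180.0, -0.0, -3.3]
wrist_force: [-0.3, -0.3, -3.1]
opening: 0.0088
```

```bash
python3 -c "
from h import *
cen()"
```

```text
t 17.80 tcp [0.532  0.204  0.1982] rpy [-179.9863   -0.02     -3.2519] F [-0.2871 -0.3448 -3.113 ] T [ 0.1367 -0.0178 -0.0356] stand-frame centre mm [-47.4918 -25.6299  -8.5622] op 0.00877787588626664
```

Call:
{"fn": "play_rows", "kwargs": {"rows": [[1,[0.1,0,0],[0,0,0]],[1,[0.1,0,0],[0,0,0]],[1,[0.1,0,0],[0,0,0]],[1,[0.1,0,0],[0,0,0]]]}}

```text
time: 18.2
ee_pos: [0.5364, 0.2037, 0.1981]
tcp_rot: [-180.0, -0.0, -3.3]
wrist_force: [-0.2, 0.1, -3.5]
opening: 0.0086
```

Call:
{"fn": "play_rows", "kwargs": {"rows": [[1,[0.1,0,0],[0,0,0]],[1,[0.1,0,0],[0,0,0]],[1,[0.1,0,0],[0,0,0]],[1,[0.1,0,0],[0,0,0]]]}}

```text
time: 18.6
ee_pos: [0.5408, 0.2034, 0.1981]
tcp_rot: [-180.0, -0.0, -3.3]
wrist_force: [-0.3, 0.0, -3.3]
opening: 0.0089
```

```bash
python3 -c "
from h import *
cen()
p=camera('scene');save(p,'s6.png')
cv2.imwrite('pics/s6c.png',cv2.resize(cv2.imread('pics/s6.png')[80:200,280:410],None,fx=5,fy=5,interpolation=cv2.INTER_CUBIC))
"
```

```text
t 18.60 tcp [0.5408 0.2034 0.1981] rpy [-179.9884   -0.0157   -3.2535] F [-0.2777  0.035  -3.2821] T [0.1197 0.0139 0.0391] stand-frame centre mm [-38.7535 -25.6765  -8.6031] op 0.008873523915343507
```

View pics/s6c.png

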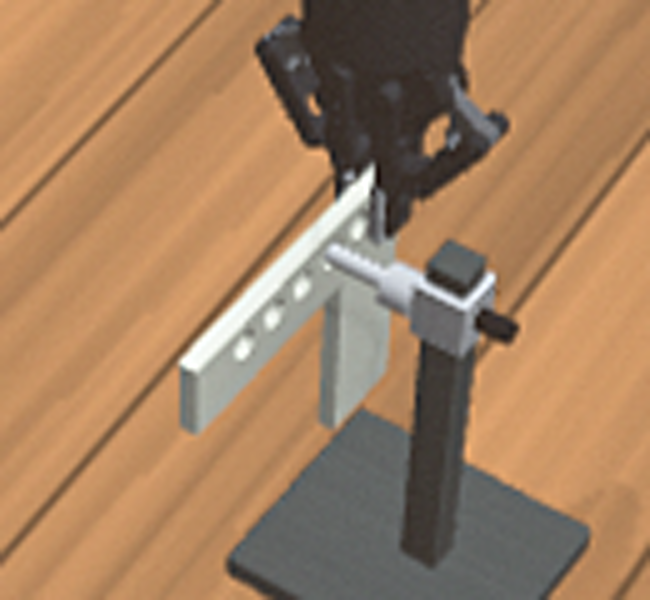

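Call:
{"fn": "play_rows", "kwargs": {"rows": [[1,[0.15,0,0],[0,0,0]],[1,[0.15,0,0],[0,0,0]],[1,[0.15,0,0],[0,0,0]],[1,[0.15,0,0],[0,0,0]],[1,[0.15,0,0],[0,0,0]]]}}

```text
time: 19.15
ee_pos: [0.549, 0.203, 0.1981]
tcp_rot: [-180.0, -0.0, -3.3]
wrist_force: [0.3, -0.1, -3.6]
opening: 0.0086
```

Call:
{"fn": "play_rows", "kwargs": {"rows": [[1,[0.15,0,0],[0,0,0]],[1,[0.15,0,0],[0,0,0]],[1,[0.15,0,0],[0,0,0]],[1,[0.15,0,0],[0,0,0]],[1,[0.15,0,0],[0,0,0]]]}}

```text
time: 19.65
ee_pos: [0.5572, 0.2025, 0.1981]
tcp_rot: [-180.0, -0.0, -3.3]
wrist_force: [0.2, 0.1, -2.6]
opening: 0.0087
```

Call:
{"fn": "play_rows", "kwargs": {"rows": [[1,[0.1,0,0],[0,0,0]],[1,[0.1,0,0],[0,0,0]],[1,[0.1,0,0],[0,0,0]],[1,[0.1,0,0],[0,0,0]],[1,[0.1,0,0],[0,0,0]]]}}

```text
time: 20.15
ee_pos: [0.5626, 0.2022, 0.198]
tcp_rot: [-180.0, -0.0, -3.3]
wrist_force: [-0.1, 0.7, -3.1]
opening: 0.0086
```

```bash
python3 -c "
from h import *
cen()
"
```

```text
t 20.15 tcp [0.5626 0.2022 0.198 ] rpy [-179.9916   -0.013    -3.2575] F [-0.119   0.6804 -3.0556] T [0.0987 0.0027 0.0649] stand-frame centre mm [-16.8516 -25.7561  -8.6993] op 0.008600067998956521
```

Call:
{"fn": "play_rows", "kwargs": {"rows": [[1,[0.1,0,0],[0,0,0]],[1,[0.1,0,0],[0,0,0]],[1,[0.1,0,0],[0,0,0]],[1,[0.1,0,0],[0,0,0]],[1,[0.1,0,0],[0,0,0]]]}}

```text
time: 20.65
ee_pos: [0.568, 0.2019, 0.198]
tcp_rot: [-180.0, -0.0, -3.3]
wrist_force: [-0.4, -0.6, -3.3]
opening: 0.0089
```

Call:
{"fn": "play_rows", "kwargs": {"rows": [[1,[0.08,0,0],[0,0,0]],[1,[0.08,0,0],[0,0,0]]]}}

```text
time: 20.85
ee_pos: [0.5698, 0.2018, 0.198]
tcp_rot: [-180.0, -0.0, -3.3]
wrist_force: [-0.6, 0.4, -3.2]
opening: 0.0092
```

Call:
{"fn": "play_rows", "kwargs": {"rows": [[1,[0.08,0,0],[0,0,0]],[1,[0.08,0,0],[0,0,0]]]}}

```text
time: 21.05
ee_pos: [0.5715, 0.2017, 0.198]
tcp_rot: [-180.0, -0.0, -3.3]
wrist_force: [-0.3, -0.7, -2.4]
opening: 0.0088
```

```bash
python3 -c "
from h import *
cen()
p=camera('scene');save(p,'s7.png')
cv2.imwrite('pics/s7c.png',cv2.resize(cv2.imread('pics/s7.png')[80:200,280:410],None,fx=5,fy=5,interpolation=cv2.INTER_CUBIC))
p=camera('top');save(p,'t7.png')
cv2.imwrite('pics/t7c.png',cv2.resize(cv2.imread('pics/t7.png')[150:250,220:330],None,fx=6,fy=6,interpolation=cv2.INTER_CUBIC))
"
```

```text
t 21.05 tcp [0.5715 0.2017 0.198 ] rpy [-179.9919   -0.0085   -3.2555] F [-0.3347 -0.6862 -2.4167] T [ 0.1347  0.0434 -0.0001] stand-frame centre mm [ -7.9194 -25.7512  -8.7195] op 0.008848667530850302
```

View pics/s7c.png

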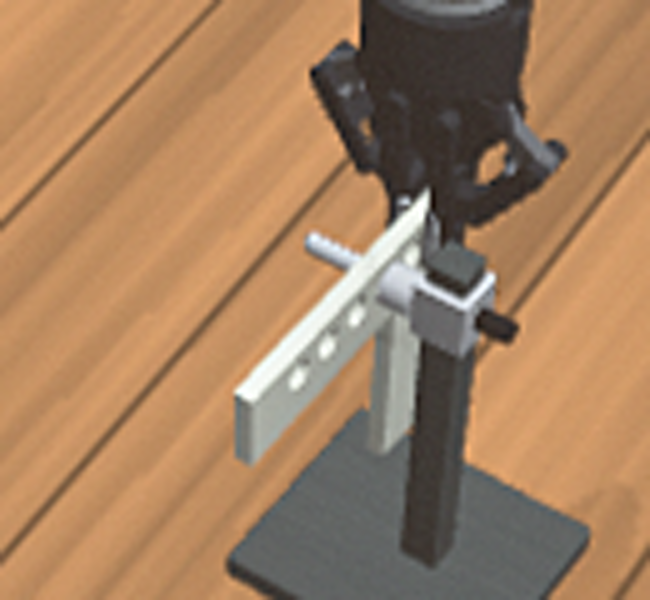

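View pics/t7c.png

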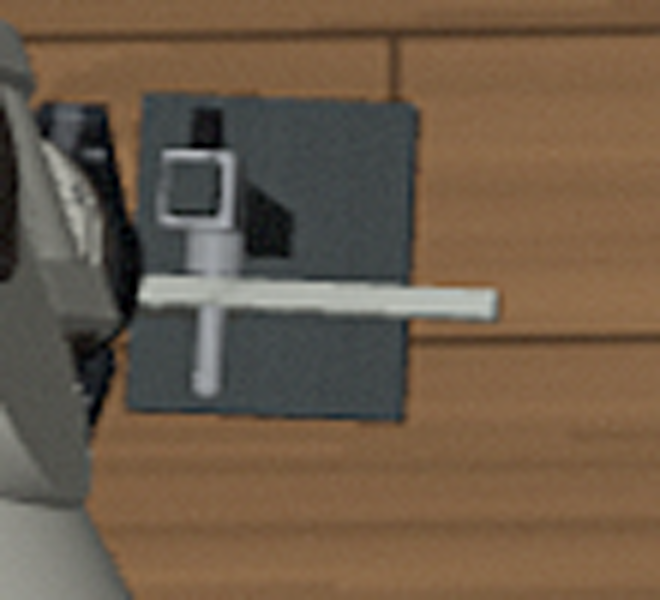

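Call:
{"fn": "play_rows", "kwargs": {"rows": [[1,[0.07,0,0],[0,0,0]]]}}

```text
time: 21.25
ee_pos: [0.5723, 0.2016, 0.198]
tcp_rot: [-180.0, -0.0, -3.3]
wrist_force: [-0.2, 0.7, -3.9]
opening: 0.009
```

Call:
{"fn": "play_rows", "kwargs": {"rows": [[1,[0.07,0,0],[0,0,0]]]}}

```text
time: 21.35
ee_pos: [0.573, 0.2016, 0.198]
tcp_rot: [-180.0, -0.0, -3.3]
wrist_force: [-0.1, -0.2, -3.8]
opening: 0.0092
```

Call:
{"fn": "play_rows", "kwargs": {"rows": [[1,[0.07,0,0],[0,0,0]]]}}

```text
time: 21.45
ee_pos: [0.5733, 0.2016, 0.1979]
tcp_rot: [-180.0, 0.0, -3.3]
wrist_force: [-5.5, 0.2, -2.9]
opening: 0.0088
```

Call:
{"fn": "play_rows", "kwargs": {"rows": [[1,[0.07,0,0],[0,0,0]]]}}

```text
time: 21.55
ee_pos: [0.5733, 0.2016, 0.1979]
tcp_rot: [-180.0, 0.1, -3.3]
wrist_force: [-5.1, 0.1, -2.0]
opening: 0.0088
```

Call:
{"fn": "play_rows", "kwargs": {"rows": [[1,[0.07,0,0],[0,0,0]]]}}

```text
time: 21.65
ee_pos: [0.5733, 0.2016, 0.1979]
tcp_rot: [-180.0, 0.2, -3.3]
wrist_force: [-6.1, 0.1, -1.8]
opening: 0.0087
```

Call:
{"fn": "play_rows", "kwargs": {"rows": [[1,[-0.04,0,0.05],[0,0,0]],[1,[0,0,0.06],[0,0,0]]]}}

```text
time: 21.85
ee_pos: [0.5731, 0.2017, 0.1969]
tcp_rot: [-180.0, 0.2, -3.2]
wrist_force: [-1.2, -0.1, -2.1]
opening: 0.0089
```

Call:
{"fn": "play_rows", "kwargs": {"rows": [[1,[0,0,0.06],[0,0,0]]]}}

```text
time: 21.95
ee_pos: [0.5732, 0.2017, 0.1963]
tcp_rot: [-180.0, 0.2, -3.2]
wrist_force: [-3.3, 0.6, -0.8]
opening: 0.0084
```

Call:
{"fn": "play_rows", "kwargs": {"rows": [[1,[0,0,0.05],[0,0,0]]]}}

```text
time: 22.05
ee_pos: [0.5732, 0.2017, 0.1961]
tcp_rot: [-180.0, 0.2, -3.2]
wrist_force: [-2.4, 0.0, 1.7]
opening: 0.0089
```

```bash
python3 -c "
from h import *
cen()
"
```

```text
t 22.05 tcp [0.5732 0.2017 0.1961] rpy [-179.9851    0.1584   -3.2497] F [-2.409   0.037   1.6666] T [-0.0339  0.4726 -0.178 ] stand-frame centre mm [ -6.2494 -25.7048 -10.5773] op 0.008943015950876227
```

Call:
{"fn": "play_rows", "kwargs": {"rows": [[1,[0,0,-0.02],[0,0,0]],[1,[0,0,0],[0,0,0]]], "newtons": 20}}

```text
time: 22.25
ee_pos: [0.5731, 0.2017, 0.1964]
tcp_rot: [-180.0, 0.2, -3.2]
wrist_force: [-1.8, 0.0, -2.9]
opening: 0.0088
```

Call:
{"fn": "play_rows", "kwargs": {"rows": [[0.85,[0,0,0],[0,0,0]],[0.8,[0,0,0],[0,0,0]],[0.75,[0,0,0],[0,0,0]],[0.75,[0,0,0],[0,0,0]]]}}

```text
time: 22.65
ee_pos: [0.5742, 0.2016, 0.1975]
tcp_rot: [-180.0, -0.0, -3.3]
wrist_force: [1.0, 0.6, -0.1]
opening: 0.0212
```

```bash
python3 -c "
from h import *
cen()
p=camera('scene');save(p,'s8.png')
cv2.imwrite('pics/s8c.png',cv2.resize(cv2.imread('pics/s8.png')[80:200,280:410],None,fx=5,fy=5,interpolation=cv2.INTER_CUBIC))
p=camera('top');save(p,'t8.png')
cv2.imwrite('pics/t8c.png',cv2.resize(cv2.imread('pics/t8.png')[150:250,220:330],None,fx=6,fy=6,interpolation=cv2.INTER_CUBIC))
p=camera('wrist');save(p,'w8.png')
"
```

```text
t 22.65 tcp [0.5742 0.2016 0.1975] rpy [-179.9551   -0.0284   -3.2524] F [ 1.0212  0.631  -0.1406] T [-0.0373 -0.0121  0.0078] stand-frame centre mm [ -5.2612 -25.6682  -9.253 ] op 0.021150627695880397
```

View pics/s8c.png

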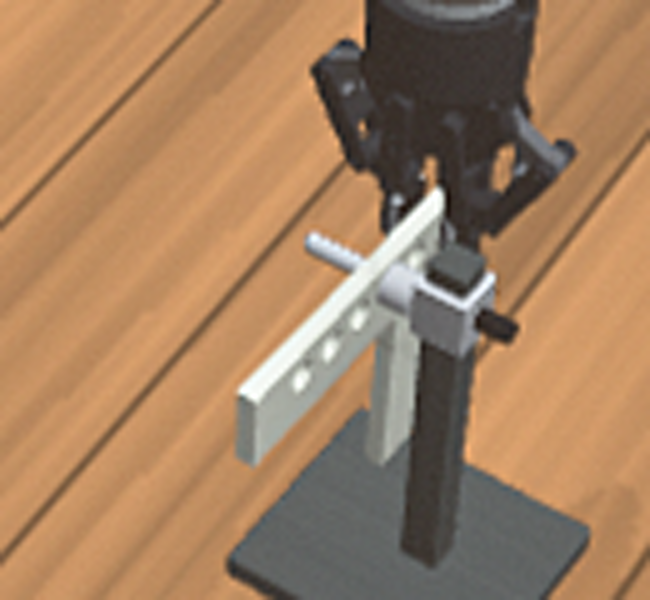

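View pics/w8.png

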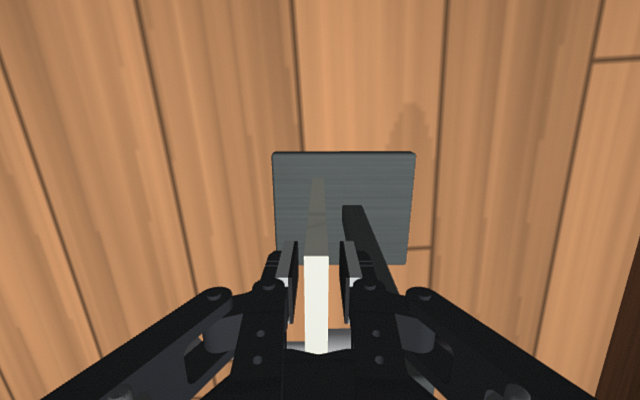

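Call:
{"fn": "play_rows", "kwargs": {"rows": [[0.65,[0,0,0],[0,0,0]],[0.65,[0,0,0],[0,0,0]],[0.65,[0,0,-0.5],[0,0,0]],[0.65,[0,0,-1],[0,0,0]],[0.65,[0,0,-1.5],[0,0,0]],[0.65,[0,0,-2],[0,0,0]],[0.65,[0,0,-2],[0,0,0]],[0.65,[0,0,-2],[0,0,0]],[0.65,[-1,0,-2],[0,0,0]],[0.65,[-2,0,-1],[0,0,0]],[0.65,[0,0,0],[0,0,0]],[0.65,[0,0,0],[0,0,0]]]}}

```text
time: 24.0
ee_pos: [0.5432, 0.2031, 0.3286]
tcp_rot: [-179.9, -0.3, -3.3]
wrist_force: [-0.0, 0.4, -1.2]
opening: 0.03
```

```bash
python3 -c "
from h import *
cen()
p=camera('scene');save(p,'s9.png')
cv2.imwrite('pics/s9c.png',cv2.resize(cv2.imread('pics/s9.png')[80:200,280:410],None,fx=5,fy=5,interpolation=cv2.INTER_CUBIC))
p=camera('top');save(p,'t9.png')
cv2.imwrite('pics/t9c.png',cv2.resize(cv2.imread('pics/t9.png')[150:250,220:330],None,fx=6,fy=6,interpolation=cv2.INTER_CUBIC))
p=camera('wrist');save(p,'w9.png')
"
```

```text
t 24.00 tcp [0.5432 0.2031 0.3286] rpy [-179.8565   -0.2542   -3.2621] F [-0.0458  0.4238 -1.1846] T [-0.021   0.0114  0.0492] stand-frame centre mm [-36.2564 -25.9087 121.7407] op 0.03002272939303665
```

View pics/s9c.png

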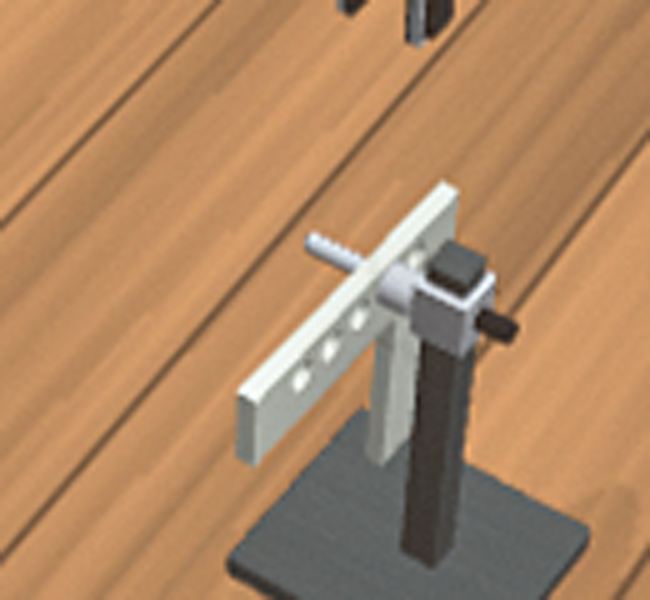

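View pics/t9c.png

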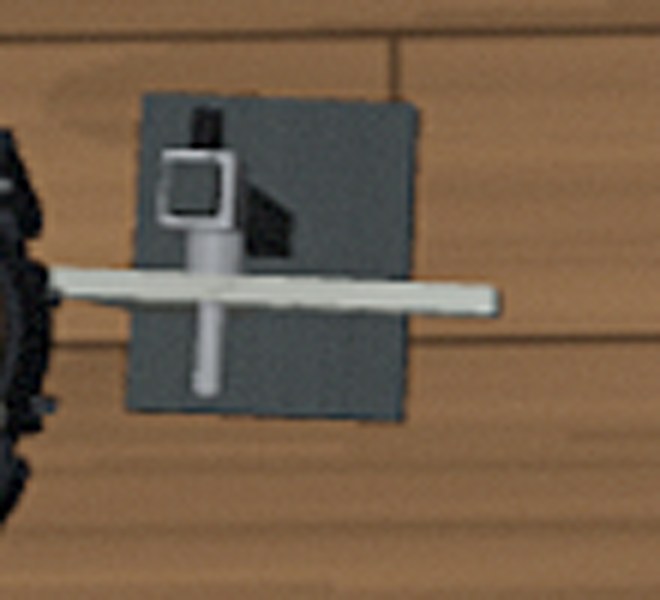

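View pics/w9.png

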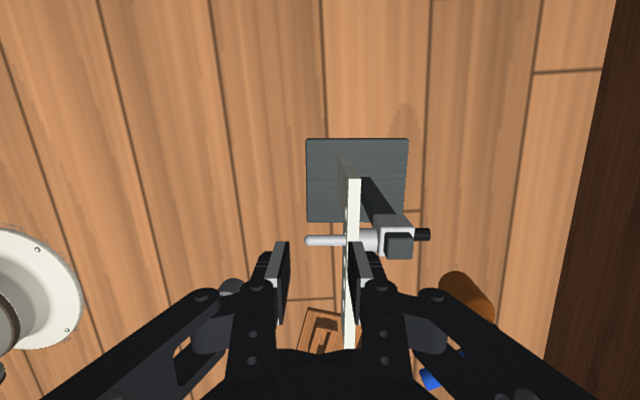

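Call:
{"fn": "play_rows", "kwargs": {"rows": [[0.65,[0,0,-1],[0,0,0]],[0.65,[0,0,0],[0,0,0]],[0.65,[0,0,0],[0,0,0]],[0.65,[0,0,0],[0,0,0]],[0.65,[0,0,0],[0,0,0]]]}}

```text
time: 24.65
ee_pos: [0.5444, 0.2025, 0.3337]
tcp_rot: [180.0, 0.1, -3.3]
wrist_force: [-1.3, -0.7, 0.3]
opening: 0.03
```

```bash
python3 - <<'E'
from h import *
cen()
p=camera('scene');save(p,'s10.png')
a=cv2.imread('pics/s9.png')[110:200,310:390].astype(int);b=cv2.imread('pics/s10.png')[110:200,310:390].astype(int)
print('diff max',abs(a-b).max())
S=R.from_euler('z',SY,degrees=True); C=R0+S.apply([-.0061,-.0257,-.0105])
for tilt in (-4,-2,0,2,4):
    T=S*R.from_euler('x',tilt,degrees=True)
    H=C+S.apply([0,.025,.0135]) # pivot
    Cc=H-T.apply([0,.025,.0135])
    f=lambda q:(pix(p,Cc+T.apply(np.array(q)/1000))-[280,80]+.5)*5-.5
    print(tilt,f([5,-85,22.5]),f([5,85,22.5]),f([5,-85,-22.5]),f([5,-47,6.5]),f([5,35,-132.5]))
for t in ('bottle','paint_cup','grinder','blank_center'):
    print(t,[(np.round(d['point'],4),round(d['confidence'],2)) for d in spotter.spot_in(p,t)][:1])
E
```

```text
t 24.65 tcp [0.5444 0.2025 0.3337] rpy [179.9756   0.1247  -3.3318] F [-1.3455 -0.6882  0.2752] T [ 0.0056 -0.0362  0.0136] stand-frame centre mm [-35.1794 -26.3806 126.9879] op 0.029966751576281918
diff max 9
-4 [256.0656 394.3807] [457.3904 194.8175] [251.004  463.4861] [301.6581 371.9994] [372.73   473.7433]
-2 [255.3042 400.7671] [457.4998 191.8774] [252.2356 467.4791] [301.6517 375.5342] [378.1407 467.4573]
0 [254.7177 406.96  ] [457.5267 189.0288] [253.6288 471.2078] [301.7536 378.9312] [383.5426 460.9831]
2 [254.3055 412.9521] [457.4708 186.2752] [255.1802 474.6699] [301.9631 382.1868] [388.9309 454.3275]
4 [254.067  418.7366] [457.3318 183.6204] [256.8863 477.8634] [302.2793 385.2976] [394.3011 447.4969]
bottle [(array([ 0.7693, -0.0493,  0.0844]), 0.86)]
paint_cup [(array([ 0.3763, -0.0188,  0.0332]), 0.91)]
grinder [(array([ 0.7826, -0.2038,  0.029 ]), 0.85)]
blank_center [(array([ 0.6091, -0.1728,  0.1456]), 0.78)]
```

View pics/s10.png

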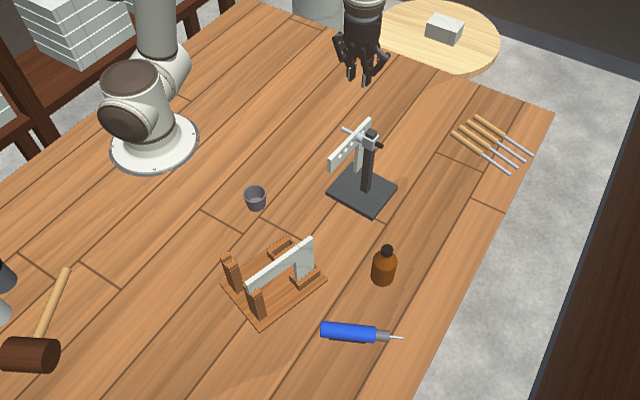

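```bash
python3 -c "
from h import *
print(job_done())"
```

```text
the job is handed in; nothing more can be done
None
```

The drilled piece is hanging on the peg by its y = +25 mm hole, the one nearest its centre of mass. It is leg down with its back at the collar, and I handed the job in at about 25 s. No verdict was reported.

**How it was done:** I gripped the piece at the leg end of its bar and lifted it clear of the rack. To find the peg, I touched it lightly with the underside of the bar and then with the inner edge of the leg. I slid the hole on with no noticeable resistance until the piece met the collar. Then I lowered it onto the peg, let go and backed the arm away.

**Last checks:**
- **Position:** the final pictures show the peg through the fourth hole from the free end. The top edge is level within about 1–2° and the piece is against the collar.
- **Stillness:** the picture around the piece changed only by noise between two shots about 0.6 s apart.
- **Forces:** contact with the stand, read at the wrist, was about 5–6 N at most, against the 15 N limit. I read it only between moves, so a brief higher peak is possible.
- **Other objects:** the bottle, cup, rotary tool and undrilled piece are within about 3 mm of where they were first measured, which is within measurement error.
- **Arm:** it is well above the stand and touching nothing.

No check failed. The collar contact came about 1 mm earlier than my camera estimate, and the felt peg height was about 2 mm below it. Both are within calibration error.

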